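# Rake the finished bottles out of the marking machine's catch tray into the tote

## Task

Push the grey tote up square against the base of the bottle marking machine, so that its wall is tucked under the lip of the catch tray, then reach in under the machine's bed with the rubber-faced rake and draw both finished bottles out over the lip into the tote. Leave the tote where it is and set the rake back down flat on the bench, clear of the tote and the machine. Only the rake may touch the bottles (the gripper would mark their coating), do not knock hard against the machine, and leave the other things on the bench where they are.

Things in the scene. Friction and masses are not known exactly. Their poses are not given: they have to be found in the camera images.
- printer: Bottle marking machine, fixed. Origin: bench level, middle of the front face of its grey base; x along that upright face, y out towards the tote, z up; its mm numbers are in this frame. Base x -130 to 130, y 0 to -245, z 0 to 91. White pedestal behind it: x -120 to 120, y -250 to -490, z 0 to 255, carrying the bed. Its place and yaw vary.
- tray_floor (a point): Centre of the steel catch tray's flat floor on the base (machine frame 0, -120, 95): floor x -126 to 126, y 0 to -239, top at z 95. Side walls 4 thick up to z 119, back wall (front side at y -239) up to z 130, no front wall.
- tray_lip (a point): Middle of the lower edge of the tray's lip (machine frame 0, 40, 81). The lip, 260 wide and 4 thick, slopes down from z 95 at y 0 to z 81 at y 40 and overhangs the bench; its underside is at least 76 mm above the bench.
- bed_edge (a point): Middle of the front lower edge of the aluminium bed plate that overhangs the tray (machine frame 0, -40, 255): underside z 255, x -80 to 80, from y -40 back to the pedestal; below it the tray is open in front and on both sides. It carries a rotary fixture, x -75 to 80, y -100 to -485, up to z 460.
- bottle_a: Finished bottle: white-coated aluminium with grey printed bands and a black cap, lying in the catch tray. Body 52 mm in diameter and 116 long, then shoulder and cap 33 in diameter, 160 long over all, about 90 g; it rolls. Origin on its axis at mid-length; x along the axis towards the cap, roughly along the machine's x. It starts deep under the bed, its centre about 148 to 160 mm behind the base's front face.
- bottle_b: The other finished bottle, alike. It starts in front of bottle_a, its centre about 55 to 80 mm behind the base's front face.
- tote: Grey straight-walled open plastic tote, loose, 280 (x) x 200 (y) x 72 mm high outside, walls and floor 5, about 0.6 kg. Origin: centre of its underside; x along its long side. It starts off the front of the machine, long side roughly parallel to the base's face, gap 50 to 120 mm. Pushed home, its wall touches the base's face and its origin is 100 mm in front of it.
- rake: Rubber-faced hand rake, 0.3 kg, standing level on foot plate and blade. Origin: on the bench below the grip point; x along the shaft to the blade, z up. Handle: black grip bar 24 wide, 22 high, x -90 to 40, z 57 to 79, on posts 10 thick at x -84 and 34, over a foot plate 60 wide, z 0 to 8; free space for fingers between. Centre of mass about 20 mm ahead of the origin.
- rake_grip (a point): Grip point of the rake: centre of the grip bar's section, 68 mm above the underside; the bar is held across its 24 mm width.
- rake_blade (a point): Centre of the rake's rubber blade, at x 255, z 23 in the rake's frame: 140 wide (y), 46 high (z 0 to 46), 8 thick, square to the shaft. The steel shaft, 12 in diameter at z 68, runs from the handle to a stem 24 wide (up to z 78) on top of the blade; 62 mm is free below the shaft.
- blank_a: Bystander: clear glass bottle, 66 mm in diameter, 212 high, standing; origin at its underside.
- blank_b: Bystander: another such glass bottle.
- spool: Bystander: purple spool lying flat, 170 mm in diameter, 54 high; origin at its underside.
- chuck: Bystander: spare aluminium cup chuck, 72 mm in diameter, 45 high; origin at its underside.
- ink_can: Bystander: steel can, 72 mm in diameter, 85 high; origin at its underside.
- spanner: Bystander: spanner, 170 mm long, lying flat on the bench; origin at its underside.
There are look-alikes about, which are no part of the job. Leave any pink look-alike of the bottle_b alone.

How it is judged:
By the outcome, as a careful person would: the job done as asked, in the order asked, and still so for the second after the job is handed in, with the robot touching nothing.
It also fails if it takes over 72 s, if anything falls off the work surface, if the arm or the gripper's body presses on something with over 40 N, if the wrist force passes 120 N, or if a joint passes its speed limit or range.

## Robot

A 7-joint arm with a two-finger parallel gripper is mounted at the origin on the work surface. World frame = base frame: x ahead of the robot, y to its left, z up, the work surface at z = 0. Lengths are in m, angles in degrees, forces in N, time in s.
With the tool pointing down it reaches from about 0.4 to 0.85 m from the base axis. Payload 4.4 kg.
Tool frame: the origin (TCP) lies on the centre line of the jaws, within the pads' length; the fingertips stand 8 mm ahead of it and the grasp point (between the pads) lies 11 mm behind it; z points along the fingers, y is the line along which they close (so a half turn about z gives the same grasp; the last joint's range is limited). The gripper opens to 94 mm and grips with 3 to 60 N. Pads are 16 mm wide; open, the fingers measure 119 mm over their backs; the gripper's body (75 mm by 177 mm) begins 78 mm behind the grasp point.
Start: joints at [-79.515, 36.005, 2.206, 86.941, -1.547, 57.084, -1.146], TCP at [0.16, 0.63, 0.213] pointing down, gripper open.
Joint ranges: [-175.42, 175.42], [-21.48, 121.26], [-71.46, 75.88], [10.55, 141.38], [-63.04, 243.04], [13.31, 113.54], [-168.57, 168.57]. Speed limits (degrees/s): [147.25, 147.25, 180, 180, 180, 180, 180].

## Interface

Orientations are given as a 3x3 rotation matrix whose columns are the frame's x, y, z axes.
In Python, from bench import env, vision, job gives the robot as it stands.
- The arm moves only by the tool jog_arm, never from a script. Its argument "series" is a list of rows, each a list of 5 numbers: the shift along the tool's x, y, z in cm, then the turn about the tool's z in degrees, then the opening, from 0 (shut) to 1 (fully open). In form: [[tx, ty, tz, spin, jaw], ...]. A call has 1 to 8 rows; each row is the pose to reach, as a shift and turn from the pose commanded when the call began, along the tool's axes at that moment; what a row does not reach only later rows make up. A row lasts 1/12 s, in which the tool goes at most 41.7 mm and 7.16 degrees, less where a joint would pass 70% of its speed; a pose out of reach is approached as far as the arm can. A call with a gripper value outside its range is refused whole. The fingers move at their own pace and stop on an object; "newtons" is the grip in N (left out, the last holds). Time passes only in rows, so rows that repeat a pose let the fingers close. It gives the time, the measured TCP pose, the force, the opening and the grip force at its end, in the units of the state.
- env.state(): the state, without advancing time (a new reading comes with each control period).
- vision.grab_frame(name): name is "scene" or "side" or "wrist"; returns the picture (420x560x3 uint8, blue, green, red); there is no depth.
- vision.camera_params(name): a dict with "mtx" (3x3 intrinsics, pixels), "dist" ([k1, k2, p1, p2, k3] as OpenCV has them; the pictures are not rectified), "cam_to_world" (4x4, takes a point from camera to world coordinates). Camera axes: x right, y down, z forward; pixel columns grow to the right and rows downward; lengths in m; the calibration is good to about 2 mm. A picture is of the moment at which its call begins: read the wrist's pose just before it. camera_params takes no time and is no camera call; for the wrist camera it gives the pose at the moment of the call.
- job.finish_job(): hands the job in; it is judged then, once.
Trained networks look in the newest picture that a camera, given by its name, has taken for a name from the list of things; names that differ only in an ending like _2 or _b are one class to them, and where a whole thing is asked for, a point or a joint stands for the part that bears it (a point fixed in the world has none). Each returns a list of dicts, best first, with "conf" (0 to 1); they miss things now and then, are a little off and sometimes report something else, mostly with a low value. They report only what shows in the picture. A call takes as long as a camera call. They do not tell look-alikes from the thing itself.
- vision.find_in(query, camera): "centre" ([x, y, z] in m, in world coordinates, good to about 4 mm: the middle of the surface that is visible of it).
The state is a dict: "time": time; "joint_pos": joint angles; "qd": joint speeds; "joint_torque": joint torques, N m; "tool_pos": TCP position; "eef_rot": TCP orientation; "contact_force": force on the tool from outside, world axes, zero at the start; "moment": the same for the moment, N m; "grip_width": opening from 0.0 (shut) to 1.0 (fully open); "grip_force": force on a finger pad.
Only numpy, scipy, OpenCV 4.12 (cv2) and the standard library are available. Lean on these libraries where they do the work, as an engineer would, in place of code of your own. Each camera call takes 0.05 s, during which the arm holds its last target. There are 200 camera calls.

## Working session

There is one attempt and no reset: what is moved stays moved. The work goes in short steps, Python scripts to look and compute and a tool call to move; the robot and the scene stay as the last step left them, time stands still between calls to the robot, and variables do not carry over. Pictures are saved under pics/ and viewed, at most 10 in all, crops included, and the job is handed in when it is done.

Besides the shell and the picture viewer there is one more tool, called after "Emit:" as name(argument=value, ...), one argument or row to a line, values as JSON. jog_arm: Moves the arm, as the interface text tells. Its arguments: {"type":"object","properties":{"series":{"type":"array"},"newtons":{"type":"number"}},"required":["series"]}

```bash
mkdir -p pics; ls; python3 - <<'E'
from bench import env, vision, job
import cv2, numpy as np
s=env.state(); print(s['time'],s['tool_pos'],np.round(s['eef_rot'],3).tolist(),s['grip_width'])
ims=[vision.grab_frame(c) for c in('scene','side')]
cv2.imwrite('pics/a.png',cv2.resize(ims[0],(800,600)));cv2.imwrite('pics/b.png',cv2.resize(ims[1],(800,600)))
for c in('scene','side'):
  p=vision.camera_params(c); M=np.array(p['cam_to_world']);print(c,np.round(M,3).tolist(),np.round(p['mtx'],1).tolist(),np.round(p['dist'],3))
  for q in['tray_lip','bed_edge','bottle_a','tote','rake_grip','rake_blade','tray_floor','spool','ink_can','blank_a','chuck','spanner']:
    r=vision.find_in(q,c)
    for d in r[:4]:
      x=np.array(d['centre']); uv=cv2.projectPoints(x[None],*(lambda W:(cv2.Rodrigues(W[:3,:3])[0],W[:3,3]))(np.linalg.inv(M)),np.array(p['mtx']),np.array(p['dist']))[0].ravel()
      print(c,q,round(d['conf'],2),np.round(x,3),(uv*800/560).round())
E
```

```text
pics
0.0 [0.15989096 0.62935853 0.21256061] [[-0.969, 0.246, -0.0], [0.246, 0.969, -0.002], [-0.0, -0.002, -1.0]] 0.9944701430372966
scene [[-0.522, 0.5, -0.691, 1.556], [0.853, 0.299, -0.428, 0.71], [-0.008, -0.813, -0.583, 1.014], [0.0, 0.0, 0.0, 1.0]] [[472.3, 0.0, 280.7], [0.0, 472.3, 207.4], [0.0, 0.0, 1.0]] [0.045 0.    0.    0.    0.   ]
scene tray_lip 0.61 [ 0.597 -0.418  0.2  ] [211. 232.]
scene bed_edge 0.98 [ 0.601 -0.41   0.201] [212. 233.]
scene bottle_a 0.69 [ 0.519 -0.225  0.139] [298. 260.]
scene bottle_a 0.68 [ 0.533 -0.32   0.134] [264. 254.]
scene bottle_a 0.57 [ 0.257 -0.426  0.035] [303. 229.]
scene tote 0.97 [ 0.493 -0.011  0.02 ] [379. 322.]
scene rake_grip 0.66 [0.584 0.323 0.039] [490. 388.]
scene rake_blade 0.91 [0.587 0.326 0.039] [491. 389.]
scene rake_blade 0.67 [0.382 0.5   0.067] [607. 352.]
scene tray_floor 0.75 [ 0.596 -0.41   0.203] [214. 231.]
scene tray_floor 0.27 [0.585 0.324 0.04 ] [490. 388.]
scene spool 0.88 [0.565 0.611 0.052] [634. 431.]
scene ink_can 0.62 [0.384 0.504 0.067] [609. 353.]
scene blank_a 0.96 [ 0.822 -0.01   0.108] [289. 374.]
s
[... 451 characters left out ...]
3 -0.458  0.251] [629. 322.]
side bottle_a 0.75 [ 0.237 -0.463  0.044] [611. 482.]
side bottle_a 0.63 [ 0.482 -0.336  0.138] [558. 350.]
side tote 0.58 [ 0.516 -0.     0.002] [413. 357.]
side rake_grip 0.56 [0.645 0.325 0.034] [308. 297.]
side rake_blade 0.89 [0.644 0.326 0.034] [308. 297.]
side spool 0.83 [0.478 0.615 0.05 ] [179. 313.]
side ink_can 0.79 [0.341 0.48  0.063] [198. 354.]
side ink_can 0.57 [ 0.472 -0.46   0.255] [631. 321.]
side blank_a 0.96 [ 0.788 -0.029  0.096] [447. 267.]
side blank_a 0.72 [0.779 0.093 0.1  ] [403. 261.]
side chuck 0.58 [ 0.786 -0.172  0.028] [498. 295.]
side spanner 0.8 [ 0.27  -0.262  0.006] [506. 458.]
side spanner 0.3 [ 0.472 -0.462  0.254] [632. 321.]
```

View pics/a.png

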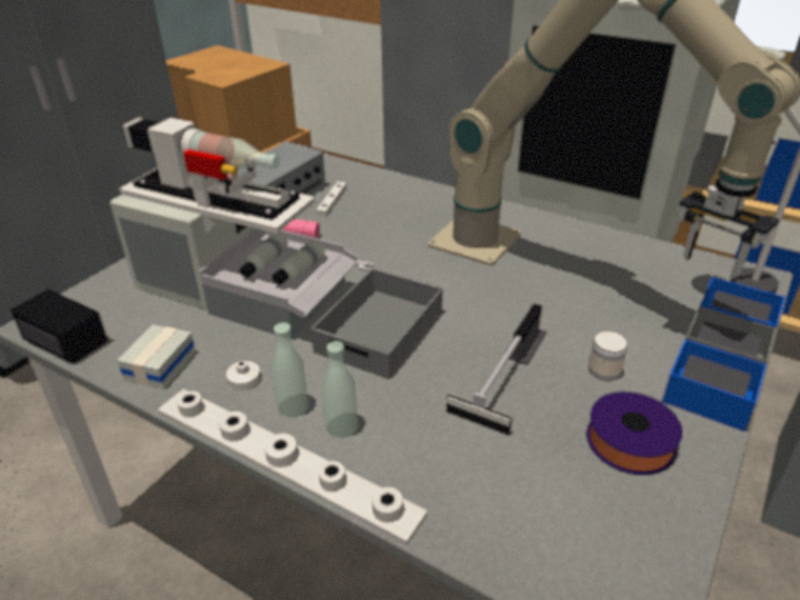

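View pics/b.png

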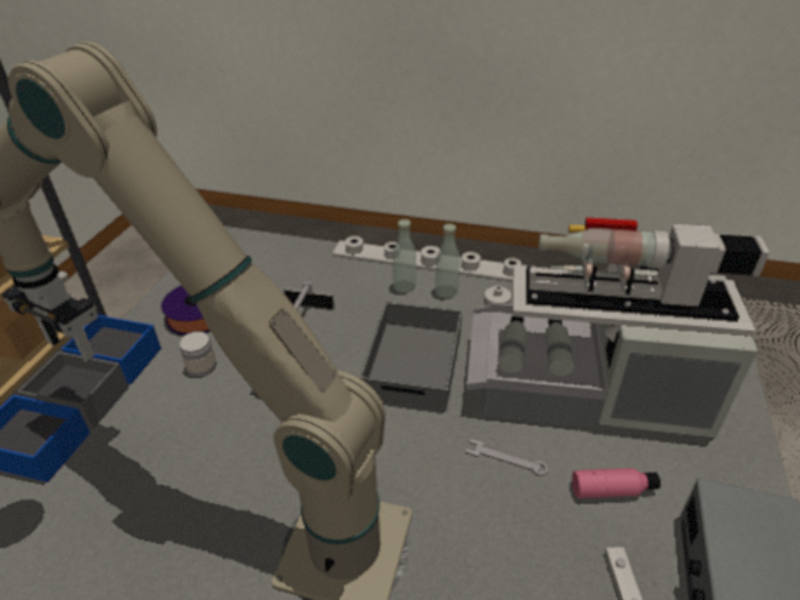

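```bash
cat > h.py <<'E'
from bench import env, vision, job
import cv2, numpy as np
def ray(cam,uv,z,P=None):
    p=P or vision.camera_params(cam); M=np.array(p['cam_to_world'])
    n=cv2.undistortPoints(np.array(uv,float).reshape(-1,1,2),np.array(p['mtx']),np.array(p['dist'])).reshape(-1,2)
    d=np.c_[n,np.ones(len(n))]@M[:3,:3].T; o=M[:3,3]
    return o+d*((np.array(z)-o[2])/d[:,2])[:,None]
def proj(cam,X,P=None):
    p=P or vision.camera_params(cam); W=np.linalg.inv(np.array(p['cam_to_world']))
    return cv2.projectPoints(np.array(X,float).reshape(-1,1,3),cv2.Rodrigues(W[:3,:3])[0],W[:3,3],np.array(p['mtx']),np.array(p['dist']))[0].reshape(-1,2)
E
python3 - <<'E'
from h import *
a=cv2.imread('pics/a.png'); 
for c,(x0,y0,w,h,f,n) in {'scene':(140,150,250,160,3.2,'c'),'side':(240,200,150*2-50,110,3.2,'d')}.items():
    im=vision.grab_frame(c); cv2.imwrite(f'pics/{n}.png',cv2.resize(im[y0:y0+h,x0:x0+w],None,fx=f,fy=f,interpolation=cv2.INTER_CUBIC))
E
```

```text
(no output)
```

View pics/c.png

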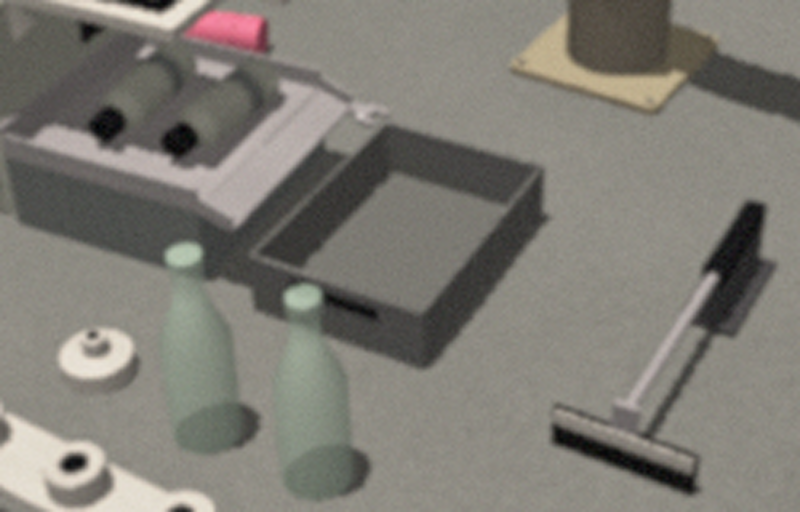

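View pics/d.png

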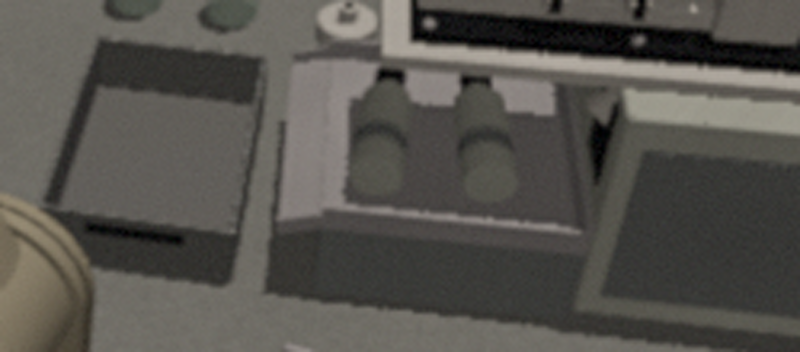

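```bash
python3 - <<'E'
from h import *
np.set_printoptions(precision=4,suppress=True)
S=lambda l:np.array(l,float)/3.2+[140,150]
D=lambda l:np.array(l,float)/3.2+[240,200]
print('tote scene',ray('scene',S([(388,128),(543,172),(425,316),(253,258)]),.072))
print('bot',ray('scene',S([(427,366),(548,218),(256,310)]),0.))
print('tote side',ray('side',D([(100,40),(265,60),(237,235),(48,205)]),.072))
print('lip scene',ray('scene',S([(235,222),(352,105)]),.084)); print('lip side',ray('side',D([(293,57),(280,222)]),.084))
print('base side corner',ray('side',D([(268,292),(580,315)]),0.))
print('tray wall top side',ray('side',D([(325,212),(582,232)]),.119))
print('blade top',ray('scene',S([(556,408),(694,458)]),.046),'bot',ray('scene',S([(556,440),(694,490)]),0.))
print('rake grip ends,stem',ray('scene',S([(752,205),(708,275),(628,405)]),[.079,.075,.078]))
p=vision.camera_params('wrist');print(np.array(p['cam_to_world']),np.array(p['mtx']))
E
```

```text
tote scene [[ 0.383  -0.0997  0.072 ]
 [ 0.3691  0.0917  0.072 ]
 [ 0.636   0.1093  0.072 ]
 [ 0.6494 -0.086   0.072 ]]
bot [[ 0.6284  0.1054  0.    ]
 [ 0.3538  0.0919  0.    ]
 [ 0.6473 -0.0913  0.    ]]
tote side [[ 0.6231  0.0928  0.072 ]
 [ 0.6342 -0.0973  0.072 ]
 [ 0.364  -0.1198  0.072 ]
 [ 0.3565  0.0711  0.072 ]]
lip scene [[ 0.6232 -0.1279  0.084 ]
 [ 0.3794 -0.1508  0.084 ]]
lip side [[ 0.6326 -0.1285  0.084 ]
 [ 0.3802 -0.1585  0.084 ]]
base side corner [[ 0.363  -0.1543  0.    ]
 [ 0.4122 -0.4523  0.    ]]
tray wall top side [[ 0.3701 -0.2011  0.119 ]
 [ 0.4047 -0.4324  0.119 ]]
blade top [[0.6575 0.2632 0.046 ]
 [0.6499 0.3956 0.046 ]] bot [[0.652  0.2619 0.    ]
 [0.6429 0.3967 0.    ]]
rake grip ends,stem [[0.3192 0.3106 0.079 ]
 [0.4441 0.3163 0.075 ]
 [0.6512 0.3304 0.078 ]]
[[ 0.246   0.9357  0.253   0.0867]
 [ 0.9693 -0.2374 -0.0645  0.6488]
 [-0.0003  0.2611 -0.9653  0.3863]
 [ 0.      0.      0.      1.    ]] [[352.2881   0.     281.8505]
 [  0.     352.2881 209.5442]
 [  0.       0.       1.    ]]
```

```bash
cat >> h.py <<'E'
def go(x,y,z,head):  # target TCP, tool-x heading deg -> tool-frame cm + spin
    s=env.state(); R=np.array(s['eef_rot']); d=R.T@(np.array([x,y,z])-s['tool_pos'])*100
    h=np.degrees(np.arctan2(R[1,0],R[0,0])); print('t',round(s['time'],2),'at',np.round(s['tool_pos'],4),'head',round(h,2),'F',np.round(s['contact_force'],1),'w',round(s['grip_width'],3),'-> move',d.round(2),'spin',round(-((head-h+180)%360-180),1))
E
python3 -c "
from h import *
go(.485,.135,.25,97)"
```

```text
t 1.4 at [0.16   0.63   0.2135] head 165.74 F [ 0.1  1.1 -0.2] w 0.999 -> move [-43.69 -39.97  -3.65] spin 68.7
```

Emit:
jog_arm(
  series=[
    [-43.7,-40,-3.6,68.7,1],
    [-43.7,-40,-3.6,68.7,1],
    [-43.7,-40,-3.6,68.7,1],
    [-43.7,-40,-3.6,68.7,1],
    [-43.7,-40,-3.6,68.7,1],
    [-43.7,-40,-3.6,68.7,1],
    [-43.7,-40,-3.6,68.7,1],
    [-43.7,-40,-3.6,68.7,1],
  ],
)

```text
time: 2.07
tool_pos: [0.3434, 0.3502, 0.2342]
eef_rot: [[-0.311, 0.95, 0.0], [0.95, 0.311, 0.001], [0.001, 0.001, -1.0]]
contact_force: [0.4, 0.1, -0.3]
grip_width: 0.998
grip_force: 0.0
```

```bash
python3 -c "
from h import *
go(.485,.135,.25,97)"
```

```text
t 2.07 at [0.3434 0.3502 0.2342] head 108.11 F [ 0.4  0.1 -0.3] w 0.998 -> move [-24.85   6.78  -1.6 ] spin 11.1
```

Emit:
jog_arm(
  series=[
    [-24,6.6,-1.6,11,1],
    [-24,6.6,-1.6,11,1],
    [-24,6.6,-1.6,11,1],
    [-24,6.6,-1.6,11,1],
    [-24,6.6,-1.6,11,1],
    [-24,6.6,-1.6,11,1],
    [-24,6.6,-1.6,11,1],
    [-24,6.6,-1.6,11,1],
  ],
)

```text
time: 2.73
tool_pos: [0.4825, 0.1425, 0.25]
eef_rot: [[-0.124, 0.992, 0.001], [0.992, 0.124, -0.0], [-0.0, 0.001, -1.0]]
contact_force: [-0.8, 1.1, -0.7]
grip_width: 1.0
grip_force: 0.0
```

```bash
python3 -c "
from h import *
go(.485,.135,.25,97)
im=vision.grab_frame('wrist'); cv2.imwrite('pics/e.png',cv2.resize(im,(800,600),interpolation=cv2.INTER_CUBIC))
import json; p=vision.camera_params('wrist'); json.dump({k:np.array(v).tolist() for k,v in p.items()},open('pe.json','w'))"
```

```text
t 2.73 at [0.4825 0.1425 0.25  ] head 97.1 F [-0.8  1.1 -0.7] w 1.0 -> move [-0.77  0.16  0.  ] spin 0.1
```

View pics/e.png

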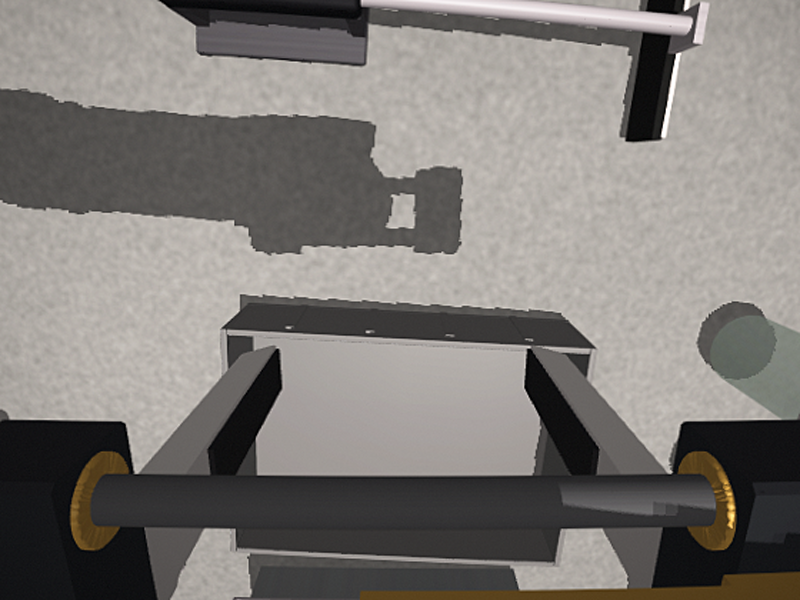

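```bash
python3 -c "
from h import *; import json
np.set_printoptions(precision=4,suppress=True)
P=json.load(open('pe.json'))
r=ray('',np.array([(221,328),(596,348),(233,550),(560,562)])*.7,.072,P);print(r,r.mean(0))
print(ray('',np.array([(241,307),(562,314)])*.7,0.,P))
print('lip',ray('',np.array([(235,598)])*.7,.082,P))
print('rake z79',ray('',np.array([(165,2),(360,12),(700,25)])*.7,[.079,.079,.07],P),'foot',ray('',np.array([(198,53),(365,64)])*.7,0.008,P))
go(.485,.16,.03,97)
"
```

```text
[[ 0.3538  0.0872  0.072 ]
 [ 0.6316  0.1072  0.072 ]
 [ 0.3692 -0.1109  0.072 ]
 [ 0.647  -0.0875  0.072 ]] [ 0.5004 -0.001   0.072 ]
[[0.3465 0.0817 0.    ]
 [0.6271 0.1114 0.    ]]
lip [[ 0.3752 -0.1518  0.082 ]]
rake z79 [[0.3122 0.2992 0.079 ]
 [0.4337 0.3076 0.079 ]
 [0.6514 0.3328 0.07  ]] foot [[0.3057 0.2825 0.008 ]
 [0.4337 0.2899 0.008 ]]
t 2.78 at [0.4812 0.1447 0.2497] head 97.33 F [-0.3  1.8 -0.5] w 1.002 -> move [ 1.46  0.58 21.97] spin 0.3
```

Emit:
jog_arm(
  series=[
    [0,0,4,0,1],
    [0,0,8,0,1],
    [0,0,12,0,1],
    [0,0,16,0,1],
    [0,0,19.5,0,1],
    [0,0,21.3,0,1],
    [-1,0,21.5,0,1],
    [-2,0,21.5,0,1],
  ],
)

```text
time: 3.45
tool_pos: [0.4824, 0.1264, 0.0339]
eef_rot: [[-0.134, 0.991, -0.003], [0.991, 0.134, 0.0], [0.001, -0.003, -1.0]]
contact_force: [0.9, 0.2, 0.6]
grip_width: 1.0
grip_force: 0.0
```

Emit:
jog_arm(
  series=[
    [-0.6,0,0,0,1],
    [-1.4,0,0,0,1],
    [-2.2,0,0,0,1],
    [-3,0,0,0,1],
    [-3.8,0,0,0,1],
    [-4.6,0,0,0,1],
    [-5.4,0,0,0,1],
    [-6.2,0,0,0,1],
  ],
)

```text
time: 4.12
tool_pos: [0.492, 0.0651, 0.0358]
eef_rot: [[-0.131, 0.991, 0.001], [0.991, 0.131, 0.003], [0.003, 0.001, -1.0]]
contact_force: [-0.8, 4.7, 1.3]
grip_width: 1.002
grip_force: 2.5
```

Emit:
jog_arm(
  series=[
    [-0.5,0,0,0,1],
    [-1.0,0,0,0,1],
    [-1.4,0,0,0,1],
    [-1.7,0,0,0,1],
    [-1.9,0,0,0,1],
    [-2.1,0,0,0,1],
    [-2.3,0,0,0,1],
    [-2.4,0,0,0,1],
  ],
)

```text
time: 4.78
tool_pos: [0.4954, 0.0419, 0.0358]
eef_rot: [[-0.132, 0.991, 0.001], [0.991, 0.132, 0.003], [0.003, 0.002, -1.0]]
contact_force: [-0.6, 7.2, 5.7]
grip_width: 1.001
grip_force: 3.6
```

Emit:
jog_arm(
  series=[
    [-0.2,0,0,0,1],
    [-0.4,0,0,0,1],
    [-0.6,0,0,0,1],
    [-0.8,0,0,0,1],
  ],
)

```text
time: 5.12
tool_pos: [0.4964, 0.0343, 0.0358]
eef_rot: [[-0.132, 0.991, 0.001], [0.991, 0.132, 0.003], [0.003, 0.002, -1.0]]
contact_force: [-0.6, 7.2, 5.1]
grip_width: 1.001
grip_force: 3.7
```

Emit:
jog_arm(
  series=[
    [-0.1,0,0,0,1],
    [-0.2,0,0,0,1],
    [-0.3,0,0,0,1],
    [-0.3,0,0,0,1],
  ],
)

```text
time: 5.45
tool_pos: [0.4968, 0.0317, 0.0358]
eef_rot: [[-0.132, 0.991, 0.001], [0.991, 0.132, 0.004], [0.003, 0.002, -1.0]]
contact_force: [-1.0, 7.9, 4.9]
grip_width: 0.998
grip_force: 3.9
```

Emit:
jog_arm(
  series=[
    [-0.1,0,0,0,1],
    [-0.2,0,0,0,1],
    [-0.3,0,0,0,1],
  ],
)

```text
time: 5.7
tool_pos: [0.4969, 0.0316, 0.0358]
eef_rot: [[-0.132, 0.991, 0.0], [0.991, 0.132, 0.007], [0.007, 0.001, -1.0]]
contact_force: [-1.0, 16.1, 6.0]
grip_width: 1.001
grip_force: 8.3
```

Emit:
jog_arm(
  series=[
    [-0.1,0,0,0,1],
    [-0.2,0,0,0,1],
    [-0.3,0,0,0,1],
  ],
)

```text
time: 5.95
tool_pos: [0.4974, 0.0314, 0.0359]
eef_rot: [[-0.132, 0.991, -0.0], [0.991, 0.132, 0.01], [0.01, 0.001, -1.0]]
contact_force: [-0.5, 23.6, 6.8]
grip_width: 1.0
grip_force: 11.4
```

Emit:
jog_arm(
  series=[
    [-0.1,0,0,0,1],
    [-0.2,0,0,0,1],
  ],
)

```text
time: 6.12
tool_pos: [0.4984, 0.0311, 0.036]
eef_rot: [[-0.132, 0.991, 0.001], [0.991, 0.132, 0.012], [0.012, 0.003, -1.0]]
contact_force: [1.6, 26.4, 4.6]
grip_width: 1.001
grip_force: 13.0
```

Emit:
jog_arm(
  series=[
    [1,0,0,0,1],
    [3,0,0,0,1],
    [5,0,-2,0,1],
    [5,0,-6,0,1],
    [5,0,-10,0,1],
    [5,0,-14,0,1],
    [5,0,-18,0,1],
    [5,0,-22,0,1],
  ],
)

```text
time: 6.78
tool_pos: [0.4906, 0.0694, 0.2574]
eef_rot: [[-0.128, 0.992, 0.001], [0.992, 0.128, -0.001], [-0.001, 0.001, -1.0]]
contact_force: [0.6, 0.9, 0.3]
grip_width: 1.0
grip_force: 0.0
```

```bash
python3 -c "
from h import *
go(.485,.135,.25,97)
im=vision.grab_frame('wrist'); cv2.imwrite('pics/f.png',cv2.resize(im,(800,600),interpolation=cv2.INTER_CUBIC))
import json; p=vision.camera_params('wrist'); json.dump({k:np.array(v).tolist() for k,v in p.items()},open('pf.json','w'))"
```

```text
t 6.78 at [0.4906 0.0694 0.2574] head 97.38 F [0.6 0.9 0.3] w 1.0 -> move [6.57 0.29 0.73] spin 0.4
```

View pics/f.png

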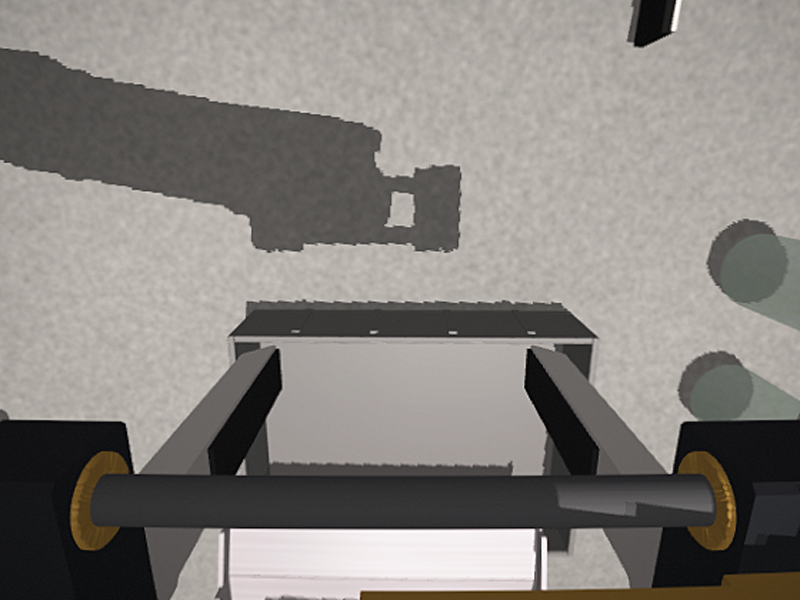

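```bash
python3 -c "
from h import *; import json
np.set_printoptions(precision=4,suppress=True)
P=json.load(open('pf.json'))
r=ray('',np.array([(230,338),(598,338)])*.7,.072,P);print(r,np.degrees(np.arctan2(*(r[1]-r[0])[[1,0]])))
r=ray('',np.array([(232,575),(535,578)])*.7,.096,P);print('fold',r,np.degrees(np.arctan2(*(r[1]-r[0])[[1,0]])))
r=ray('',np.array([(229,528),(537,528)])*.7,.088,P);print('lip sides',r)
for q in ['rake_grip','rake_blade']:
  for d in vision.find_in(q,'wrist')[:2]: print(q,d)
go(.400,.31,.20,184.5)
"
```

```text
[[0.3736 0.0004 0.072 ]
 [0.6559 0.0354 0.072 ]] 7.049440152136269
fold [[ 0.389  -0.2008  0.096 ]
 [ 0.6423 -0.1743  0.096 ]] 5.962600059146249
lip sides [[ 0.3829 -0.1605  0.088 ]
 [ 0.6369 -0.1304  0.088 ]]
rake_grip {'centre': [0.648, 0.2705, 0.0276], 'conf': 0.93}
rake_blade {'centre': [0.6456, 0.2718, 0.0321], 'conf': 0.69}
t 6.93 at [0.4931 0.07   0.2582] head 97.4 F [-0.7  0.1 -0. ] w 1.0 -> move [25.   -6.18  5.79] spin -87.1
```

Emit:
jog_arm(
  series=[
    [25,-6.2,3.8,-87,1],
    [25,-6.2,3.8,-87,1],
    [25,-6.2,3.8,-87,1],
    [25,-6.2,3.8,-87,1],
    [25,-6.2,3.8,-87,1],
    [25,-6.2,3.8,-87,1],
    [25,-6.2,3.8,-87,1],
    [25,-6.2,3.8,-87,1],
  ],
)

```text
time: 7.6
tool_pos: [0.3937, 0.3136, 0.2147]
eef_rot: [[-0.91, 0.415, -0.003], [0.415, 0.91, -0.001], [0.003, -0.002, -1.0]]
contact_force: [0.2, 0.6, 0.5]
grip_width: 1.003
grip_force: 0.0
```

```bash
python3 -c "
from h import *
go(.400,.31,.22,184)"
```

```text
t 7.6 at [0.3937 0.3136 0.2147] head 155.5 F [0.2 0.6 0.5] w 1.003 -> move [-0.72 -0.07 -0.53] spin -28.5
```

Emit:
jog_arm(
  series=[
    [0,0,0,-28.5,1],
    [0,0,0,-28.5,1],
    [0,0,0,-28.5,1],
    [0,0,0,-28.5,1],
    [0,0,0,-28.5,1],
  ],
)

```text
time: 8.02
tool_pos: [0.3965, 0.3093, 0.2155]
eef_rot: [[-0.998, -0.059, -0.002], [-0.059, 0.998, -0.002], [0.002, -0.001, -1.0]]
contact_force: [-0.0, -1.0, -0.2]
grip_width: 0.998
grip_force: 0.0
```

```bash
python3 -c "
from h import *
go(.400,.31,.22,184)
im=vision.grab_frame('wrist'); cv2.imwrite('pics/g.png',cv2.resize(im,(800,600),interpolation=cv2.INTER_CUBIC))
import json; p=vision.camera_params('wrist'); json.dump({k:np.array(v).tolist() for k,v in p.items()},open('pg.json','w'))"
```

```text
t 8.02 at [0.3965 0.3093 0.2155] head -176.62 F [-0.  -1.  -0.2] w 0.998 -> move [-0.36  0.05 -0.46] spin -0.6
```

View pics/g.png

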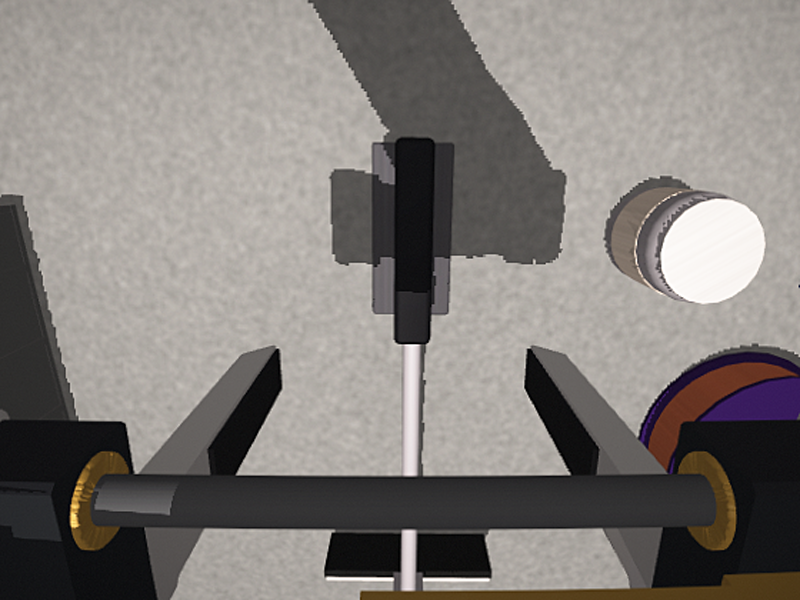

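```bash
python3 -c "
from h import *; import json
np.set_printoptions(precision=4,suppress=True)
P=json.load(open('pg.json'))
r=ray('',np.array([(415,138),(411.5,335)])*.7,.079,P);d=(r[1]-r[0])[:2];h=np.degrees(np.arctan2(d[1],d[0]));print(r,np.linalg.norm(d),h)
u=d/np.linalg.norm(d); b=r[:,:2].mean(0); g=b+.025*u
r=ray('',np.array([(408,575)])*.7,.068,P);print('stem',r, np.degrees(np.arctan2(*(r[0,:2]-b)[::-1])))
print(g); go(g[0],g[1],.057,h+180)
"
```

```text
[[0.3058 0.3117 0.079 ]
 [0.428  0.3167 0.079 ]] 0.12234796242649217 2.361060159957568
stem [[0.6307 0.326  0.068 ]] 2.569494043634628
[0.3919 0.3152]
t 8.07 at [0.3966 0.3093 0.2156] head -176.94 F [-0.4  0.4 -0.7] w 0.997 -> move [ 0.41  0.63 15.86] spin 0.7
```

Emit:
jog_arm(
  series=[
    [0.2,0.6,4,0.7,1],
    [0.2,0.6,8,0.7,1],
    [0.2,0.6,11.5,0.7,1],
    [0.2,0.6,14,0.7,1],
    [0.2,0.6,15.4,0.7,1],
    [0.2,0.6,15.8,0.7,1],
    [0.2,0.6,15.8,0.7,0.2],
    [0.2,0.6,15.8,0.7,0.1],
  ],
  newtons=55,
)

```text
time: 8.73
tool_pos: [0.3949, 0.3164, 0.059]
eef_rot: [[-0.999, -0.043, 0.0], [-0.043, 0.999, 0.0], [-0.0, -0.0, -1.0]]
contact_force: [-0.1, -0.4, 0.1]
grip_width: 0.895
grip_force: 0.0
```

Emit:
jog_arm(
  series=[
    [0,0,0,0,0],
    [0,0,0,0,0],
    [0,0,0,0,0],
    [0,0,0,0,0],
    [0,0,0,0,0],
    [0,0,0,0,0],
  ],
)

```text
time: 9.23
tool_pos: [0.3948, 0.3165, 0.059]
eef_rot: [[-0.999, -0.044, 0.0], [-0.044, 0.999, 0.0], [-0.0, 0.0, -1.0]]
contact_force: [-0.2, 0.1, -0.2]
grip_width: 0.469
grip_force: 0.0
```

Emit:
jog_arm(
  series=[
    [0,0,0,0,0],
    [0,0,0,0,0],
    [0,0,0,0,0],
    [0,0,0,0,0],
    [0,0,0,0,0],
    [0,0,0,0,0],
  ],
)

```text
time: 9.73
tool_pos: [0.3945, 0.316, 0.0586]
eef_rot: [[-0.999, -0.044, -0.0], [-0.044, 0.999, -0.001], [0.0, -0.001, -1.0]]
contact_force: [-0.0, -1.4, 0.3]
grip_width: 0.251
grip_force: 55.0
```

Emit:
jog_arm(
  series=[
    [0,0,-1,0,0],
    [0,0,-3,0,0],
    [0,0,-6,0,0],
    [0,0,-9,0,0],
    [0,0,-12,0,0],
    [0,0,-15,0,0],
    [0,0,-17.3,0,0],
    [0,0,-17.3,0,0],
  ],
)

```text
time: 10.4
tool_pos: [0.3966, 0.3186, 0.2366]
eef_rot: [[-0.999, -0.044, 0.007], [-0.044, 0.999, 0.006], [-0.007, 0.006, -1.0]]
contact_force: [-0.2, 0.9, -2.6]
grip_width: 0.249
grip_force: 55.0
```

```bash
python3 -c "
from h import *
O=np.array([.513,-.180]);a=np.radians(7);R=np.array([[np.cos(a),-np.sin(a)],[np.sin(a),np.cos(a)]])
for y in(.36,.043): print(y,O+R@[0,y]); go(*(O+R@[0,y]),.232,97)
"
```

```text
0.36 [0.46912704 0.17731661]
t 10.4 at [0.3966 0.3186 0.2366] head -177.46 F [-0.2  0.9 -2.6] w 0.249 -> move [ -6.61 -14.43   0.42] spin 85.5
0.043 [ 0.50775962 -0.13732052]
t 10.4 at [0.3966 0.3186 0.2366] head -177.46 F [-0.2  0.9 -2.6] w 0.249 -> move [ -9.07 -46.04   0.24] spin 85.5
```

Emit:
jog_arm(
  series=[
    [0,0,0,85.5,0],
    [0,0,0,85.5,0],
    [0,0,0,85.5,0],
    [0,0,0,85.5,0],
    [0,0,0,85.5,0],
    [0,0,0,85.5,0],
    [0,0,0,85.5,0],
    [0,0,0,85.5,0],
  ],
)

```text
time: 11.07
tool_pos: [0.3937, 0.316, 0.2306]
eef_rot: [[-0.572, 0.82, -0.002], [0.82, 0.572, -0.001], [-0.0, -0.002, -1.0]]
contact_force: [0.6, 0.4, -3.4]
grip_width: 0.254
grip_force: 55.0
```

```bash
python3 -c "
from h import *
go(.469,.177,.2206,97)"
```

```text
t 11.07 at [0.3937 0.316  0.2306] head 124.9 F [ 0.6  0.4 -3.4] w 0.254 -> move [-15.7   -1.78   1.  ] spin 27.9
```

Emit:
jog_arm(
  series=[
    [0,0,0.5,7,0],
    [-2,0,1,14,0],
    [-5,-0.5,1,21,0],
    [-8,-1,1,28,0],
    [-11,-1.3,1,28,0],
    [-13.5,-1.6,1,28,0],
    [-15.2,-1.8,1,28,0],
    [-15.7,-1.8,1,28,0],
  ],
)

```text
time: 11.73
tool_pos: [0.4712, 0.1742, 0.2209]
eef_rot: [[-0.121, 0.993, -0.001], [0.993, 0.121, -0.002], [-0.002, -0.001, -1.0]]
contact_force: [-0.1, -0.9, -2.8]
grip_width: 0.252
grip_force: 55.0
```

```bash
python3 -c "
from h import *
go(.469,.177,.2206,97)
im=vision.grab_frame('scene'); side=vision.grab_frame('side')
a=cv2.resize(im[100:300,70:340],None,fx=2.2,fy=2.2,interpolation=cv2.INTER_CUBIC)
b=cv2.resize(side[190:310,230:500],None,fx=2.2,fy=2.2,interpolation=cv2.INTER_CUBIC)
b=b[:160+0]if 0 else b
o=np.vstack([a[:340],b])[:600]; cv2.imwrite('pics/h.png',o); print(o.shape)"
```

```text
t 11.73 at [0.4712 0.1742 0.2209] head 96.97 F [-0.1 -0.9 -2.8] w 0.252 -> move [ 0.3  -0.18  0.03] spin -0.0
(600, 594, 3)
```

View pics/h.png

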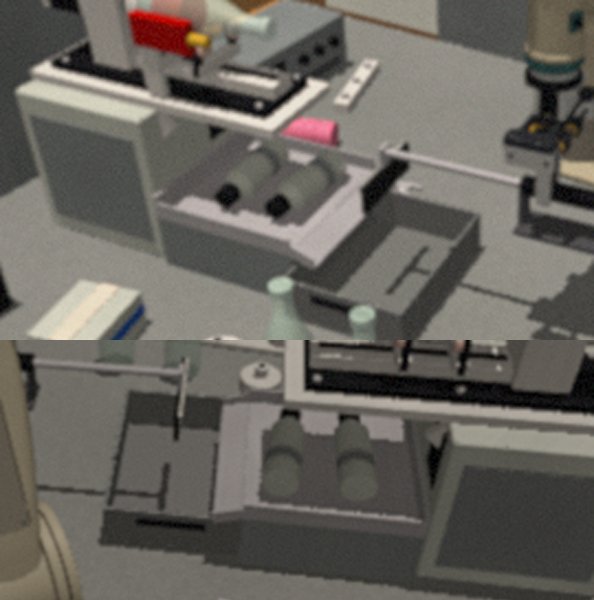

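```bash
python3 -c "
from h import *
np.set_printoptions(precision=4,suppress=True)
O=np.array([.513,-.180]);a=np.radians(7);R=np.array([[np.cos(a),-np.sin(a)],[np.sin(a),np.cos(a)]])
m=lambda r:(r[:,:2]-O)@R
c=ray('scene',np.array([(228,197),(277,207)])/2.2+[70,100],.121);print('caps',c,m(c))
c=ray('side',np.array([(282,148),(357,145)])/2.2+[230,190],.121);print('bottoms',c,m(c))
W=lambda l:np.array([[*(O+R@np.array(p[:2])),p[2]] for p in l])
pts=W([(-.13,.04,.084),(.13,.04,.084),(-.128,-.239,.130),(.128,-.239,.13),(-.08,-.04,.255),(.08,-.04,.255),(-.128,0,.119),(.128,0,.119)])
print((proj('scene',pts)-[70,100])*2.2);print((proj('side',pts)-[230,190])*2.2+[0,340])
"
```

```text
caps [[ 0.5957 -0.3172  0.121 ]
 [ 0.5782 -0.2336  0.121 ]] [[ 0.0654 -0.1462]
 [ 0.0582 -0.0612]]
bottoms [[ 0.4189 -0.2447  0.121 ]
 [ 0.4512 -0.3447  0.121 ]] [[-0.1013 -0.0528]
 [-0.0814 -0.1559]]
[[393.4076 181.2173]
 [311.5441 268.2447]
 [247.6292 123.8727]
 [152.8199 199.1863]
 [327.4825  92.96  ]
 [270.666  140.8635]
 [370.3431 158.6595]
 [286.5692 241.8651]]
[[212.674  514.8635]
 [221.4497 399.0695]
 [424.1585 510.3467]
 [404.6857 391.385 ]
 [282.536  403.872 ]
 [282.4147 334.4593]
 [243.1961 499.0124]
 [248.0282 384.9049]]
```

Emit:
jog_arm(
  series=[
    [-1,-0.6,0,0,0],
    [-3,-1.2,0,0,0],
    [-5.5,-1.2,0,0,0],
    [-8,-1.2,0,0,0],
    [-10.5,-1.2,0,0,0],
    [-13,-1.2,0,0,0],
    [-15,-1.2,0,0,0],
    [-16,-1.2,0,0,0],
  ],
)

```text
time: 12.5
tool_pos: [0.478, 0.0158, 0.2217]
eef_rot: [[-0.125, 0.992, -0.001], [0.992, 0.125, -0.001], [-0.001, -0.001, -1.0]]
contact_force: [-0.3, -0.1, -3.2]
grip_width: 0.253
grip_force: 55.0
```

```bash
python3 -c "
from h import *
O=np.array([.513,-.180]);a=np.radians(7);R=np.array([[np.cos(a),-np.sin(a)],[np.sin(a),np.cos(a)]])
go(*(O+R@[-.01,.043]),.2206,97)"
```

```text
t 12.5 at [0.478  0.0158 0.2217] head 97.19 F [-0.3 -0.1 -3.2] w 0.253 -> move [-15.56   0.04   0.11] spin 0.2
```

Emit:
jog_arm(
  series=[
    [-1,0,0.1,0,0],
    [-3,0,0.1,0,0],
    [-5.5,0,0.1,0,0],
    [-8,0,0.1,0,0],
    [-10.5,0,0.1,0,0],
    [-13,0,0.1,0,0],
    [-14.8,0,0.1,0,0],
    [-15.5,0,0.1,0,0],
  ],
)

```text
time: 13.17
tool_pos: [0.4985, -0.138, 0.2205]
eef_rot: [[-0.125, 0.992, 0.0], [0.992, 0.125, -0.001], [-0.001, 0.0, -1.0]]
contact_force: [0.1, -0.7, -2.7]
grip_width: 0.25
grip_force: 55.0
```

```bash
python3 -c "
from h import *
O=np.array([.513,-.180]);a=np.radians(7);R=np.array([[np.cos(a),-np.sin(a)],[np.sin(a),np.cos(a)]])
go(*(O+R@[-.01,.043]),.0586+.097,97)
im=vision.grab_frame('scene'); side=vision.grab_frame('side')
a=cv2.resize(im[110:220,130:330],None,fx=3,fy=3,interpolation=cv2.INTER_CUBIC)
b=cv2.resize(side[210:300,300:500],None,fx=3,fy=3,interpolation=cv2.INTER_CUBIC)
cv2.imwrite('pics/i.png',np.vstack([a,b]))"
```

```text
t 13.17 at [ 0.4985 -0.138   0.2205] head 97.17 F [ 0.1 -0.7 -2.7] w 0.25 -> move [-0.04 -0.07  6.49] spin 0.2
```

View pics/i.png

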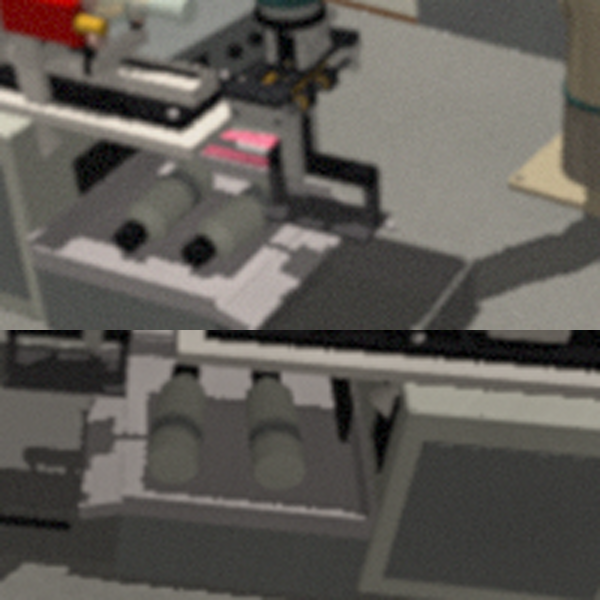

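```bash
python3 -c "
from h import *
O=np.array([.513,-.180]);a=np.radians(7);R=np.array([[np.cos(a),-np.sin(a)],[np.sin(a),np.cos(a)]])
m=lambda r:(r[:,:2]-O)@R
print(m(ray('side',np.array([(338,(438-330)),(348,442-330),(335,380-330)])/3+[300,210],[.162,.162,.208])))
print(m(ray('side',np.array([(300,(478-330)),(278,485-330),(365,517-330)])/3+[300,210],[.121,.10,.125])))
print(m(ray('scene',np.array([(78,195),(118,178)])/3+[130,110],[.162,.162])))
"
```

```text
[[-0.07347992 -0.20994323]
 [-0.07812306 -0.21912274]
 [-0.03838952 -0.20235047]]
[[-0.09337903 -0.17800139]
 [-0.08489204 -0.15994226]
 [-0.14362891 -0.23496417]]
[[ 0.06382197 -0.21251602]
 [ 0.01408919 -0.19295491]]
```

Emit:
jog_arm(
  series=[
    [0.3,0,0.5,0,0],
    [0.5,0,1.5,0,0],
    [0.5,0,2.7,0,0],
    [0.5,0,3.9,0,0],
    [0.5,0,5,0,0],
    [0.5,0,5.7,0,0],
    [0.5,0,6.1,0,0],
    [0.5,0,6.1,0,0],
  ],
)

```text
time: 13.93
tool_pos: [0.4973, -0.1297, 0.1588]
eef_rot: [[-0.128, 0.992, -0.002], [0.992, 0.128, 0.001], [0.001, -0.002, -1.0]]
contact_force: [-0.5, -0.4, -2.8]
grip_width: 0.251
grip_force: 55.0
```

Emit:
jog_arm(
  series=[
    [0.3,0,0,0,0],
    [0.8,0,0,0,0],
    [1.4,0,0,0,0],
    [2,0,0,0,0],
    [2.6,0,0,0,0],
    [3.1,0,0,0,0],
    [3.6,0,0,0,0],
    [4.1,0,0,0,0],
  ],
)

```text
time: 14.6
tool_pos: [0.4925, -0.0899, 0.1597]
eef_rot: [[-0.126, 0.992, 0.0], [0.992, 0.126, 0.0], [0.0, 0.0, -1.0]]
contact_force: [0.2, -0.1, -2.8]
grip_width: 0.247
grip_force: 55.0
```

Emit:
jog_arm(
  series=[
    [0.5,0,0,0,0],
    [1,0,0,0,0],
    [1.5,0,0,0,0],
    [2,0,0,0,0],
    [2.5,0,0,0,0],
    [3,0,0,0,0],
    [3.5,0,0,0,0],
    [4,0,0,0,0],
  ],
)

```text
time: 15.27
tool_pos: [0.4874, -0.0503, 0.1597]
eef_rot: [[-0.126, 0.992, -0.0], [0.992, 0.126, 0.0], [0.0, -0.0, -1.0]]
contact_force: [-0.5, 0.2, -3.1]
grip_width: 0.25
grip_force: 55.0
```

```bash
cat >> h.py <<'E'
O=np.array([.513,-.180]);_a=np.radians(7);Rm=np.array([[np.cos(_a),-np.sin(_a)],[np.sin(_a),np.cos(_a)]])
def bots(cams=('scene','side')):
    s=env.state(); t=np.array(s['tool_pos']); print(s['time'],'tcp m',((t[:2]-O)@Rm).round(4),t[2].round(4),'F',np.round(s['contact_force'],1))
    for c in cams:
        vision.grab_frame(c)
        for d in vision.find_in('bottle_b',c)[:4]:
            x=np.array(d['centre']); print(c,round(d['conf'],2),((x[:2]-O)@Rm).round(3),x[2].round(3))
E
python3 -c "
from h import *
bots()"
```

```text
15.2667 tcp m [-0.0096  0.1318] 0.1597 F [-0.5  0.2 -3.1]
scene 0.84 [ 0.013 -0.029] 0.137
scene 0.66 [ 0.016 -0.086] 0.136
scene 0.63 [-0.286 -0.213] 0.038
scene 0.53 [ 0.059 -0.244] 0.222
side 0.95 [-0.059 -0.029] 0.138
side 0.9 [-0.056 -0.082] 0.136
side 0.67 [-0.307 -0.246] 0.043
```

Emit:
jog_arm(
  series=[
    [0.5,0,0,0,0],
    [1,0,0,0,0],
    [1.5,0,0,0,0],
    [2,0,0,0,0],
    [2.5,0,0,0,0],
    [3,0,0,0,0],
    [3.5,0,0,0,0],
    [4,0,0,0,0],
  ],
)

```text
time: 16.13
tool_pos: [0.4824, -0.0105, 0.1597]
eef_rot: [[-0.126, 0.992, -0.0], [0.992, 0.126, 0.0], [0.0, -0.0, -1.0]]
contact_force: [0.5, 0.4, -3.4]
grip_width: 0.247
grip_force: 55.0
```

Emit:
jog_arm(
  series=[
    [0.5,0,0,0,0],
    [1,0,0,0,0],
    [1.5,0,0,0,0],
    [2,0,0,0,0],
    [2.5,0,0,0,0],
    [3,0,0,0,0],
    [3.5,0,0,0,0],
    [4,0,0,0,0],
  ],
)

```text
time: 16.8
tool_pos: [0.4774, 0.029, 0.1597]
eef_rot: [[-0.126, 0.992, -0.0], [0.992, 0.126, 0.0], [0.0, -0.0, -1.0]]
contact_force: [-0.4, 0.6, -2.9]
grip_width: 0.25
grip_force: 55.0
```

```bash
python3 -c "
from h import *
bots()"
```

```text
16.8 tcp m [-0.0099  0.2118] 0.1597 F [-0.4  0.6 -2.9]
scene 0.81 [ 0.013 -0.004] 0.134
scene 0.53 [0.037 0.167] 0.055
scene 0.47 [-0.286 -0.212] 0.035
side 0.89 [-0.034  0.172] 0.05
side 0.56 [-0.305 -0.247] 0.047
side 0.26 [-0.073 -0.263] 0.247
```

Emit:
jog_arm(
  series=[
    [0.4,0,0,0,0],
    [0.8,0,0,0,0],
    [1.2,0,0,0,0],
    [1.6,0,0,0,0],
    [2,0,0,0,0],
    [2.4,0,0,0,0],
    [2.8,0,0,0,0],
    [3.2,0,0,0,0],
  ],
)

```text
time: 17.67
tool_pos: [0.4733, 0.0607, 0.1597]
eef_rot: [[-0.126, 0.992, -0.0], [0.992, 0.126, 0.0], [0.0, -0.0, -1.0]]
contact_force: [-0.4, -0.9, -2.9]
grip_width: 0.25
grip_force: 55.0
```

Emit:
jog_arm(
  series=[
    [0.4,0,0,0,0],
    [0.8,0,0,0,0],
    [0.8,0,0,0,0],
    [0.8,0,0,0,0],
    [0.8,0,0,0,0],
    [0.8,0,0,0,0],
  ],
)

```text
time: 18.17
tool_pos: [0.4724, 0.0679, 0.1597]
eef_rot: [[-0.126, 0.992, 0.0], [0.992, 0.126, -0.0], [-0.0, 0.0, -1.0]]
contact_force: [0.1, 0.0, -3.6]
grip_width: 0.25
grip_force: 55.0
```

```bash
python3 -c "
from h import *
bots()"
```

```text
18.1667 tcp m [-0.0101  0.251 ] 0.1597 F [ 0.1  0.  -3.6]
scene 0.81 [-0.286 -0.214] 0.04
scene 0.72 [0.005 0.126] 0.049
scene 0.67 [0.024 0.167] 0.056
side 0.77 [-0.027  0.171] 0.05
side 0.76 [-0.306 -0.246] 0.047
side 0.59 [-0.03   0.114] 0.048
```

```bash
python3 -c "
from h import *
go(.50,.36,.075,97.2)"
```

```text
t 18.37 at [0.4724 0.068  0.1597] head 97.23 F [ 0.2  0.8 -2.8] w 0.25 -> move [28.62  6.41  8.47] spin 0.0
```

Emit:
jog_arm(
  series=[
    [0,0,-2,0,0],
    [1,0,-4.5,0,0],
    [4,1,-5,0,0],
    [7,2,-5,0,0],
    [10,3,-5,0,0],
    [13.5,4,-5,0,0],
    [17,5,-5,0,0],
    [20.5,6,-5,0,0],
  ],
)

```text
time: 19.03
tool_pos: [0.506, 0.2807, 0.2097]
eef_rot: [[-0.126, 0.992, -0.0], [0.992, 0.126, 0.0], [0.0, -0.0, -1.0]]
contact_force: [0.5, -0.9, -2.1]
grip_width: 0.251
grip_force: 55.0
```

```bash
python3 -c "
from h import *
go(.50,.36,.059,97.2)"
```

```text
t 19.03 at [0.506  0.2807 0.2097] head 97.23 F [ 0.5 -0.9 -2.1] w 0.251 -> move [ 7.94  0.41 15.07] spin 0.0
```

Emit:
jog_arm(
  series=[
    [3,0.2,0,0,0],
    [6,0.4,1,0,0],
    [8,0.4,4,0,0],
    [8,0.4,7,0,0],
    [8,0.4,10,0,0],
    [8,0.4,12.5,0,0],
    [8,0.4,13.8,0,0],
    [8,0.4,14.2,0,0],
  ],
)

```text
time: 19.7
tool_pos: [0.4984, 0.3579, 0.0651]
eef_rot: [[-0.126, 0.992, -0.004], [0.992, 0.126, -0.003], [-0.002, -0.004, -1.0]]
contact_force: [-0.2, 0.5, -3.0]
grip_width: 0.253
grip_force: 55.0
```

Emit:
jog_arm(
  series=[
    [0,0,0.1,0,0],
    [0,0,0.3,0,0],
    [0,0,0.5,0,0],
    [0,0,0.7,0,0],
    [0,0,0.8,0,0],
    [0,0,0.8,0,0],
  ],
)

```text
time: 20.2
tool_pos: [0.5, 0.3592, 0.0601]
eef_rot: [[-0.126, 0.992, 0.0], [0.992, 0.126, 0.001], [0.0, 0.0, -1.0]]
contact_force: [0.3, 0.1, -2.1]
grip_width: 0.251
grip_force: 55.0
```

Emit:
jog_arm(
  series=[
    [0,0,0.05,0,0],
    [0,0,0.1,0,0],
    [0,0,0.15,0,0],
    [0,0,0.15,0,0],
  ],
)

```text
time: 20.53
tool_pos: [0.5, 0.3591, 0.0586]
eef_rot: [[-0.126, 0.992, 0.0], [0.992, 0.126, 0.0], [0.0, 0.0, -1.0]]
contact_force: [-1.1, 0.1, 1.2]
grip_width: 0.252
grip_force: 55.0
```

Down. Open (needs about 0.9 s to clear well), then rise.

Emit:
jog_arm(
  series=[
    [0,0,0,0,0.4],
    [0,0,0,0,0.6],
    [0,0,0,0,0.7],
    [0,0,0,0,0.7],
    [0,0,0,0,0.7],
    [0,0,0,0,0.7],
    [0,0,0,0,0.7],
    [0,0,0,0,0.7],
  ],
)

```text
time: 21.2
tool_pos: [0.4999, 0.359, 0.0582]
eef_rot: [[-0.126, 0.992, -0.0], [0.992, 0.126, 0.0], [0.0, -0.0, -1.0]]
contact_force: [-0.2, 0.1, -0.1]
grip_width: 0.699
grip_force: 0.0
```

Emit:
jog_arm(
  series=[
    [0,0,-1,0,0.7],
    [0,0,-3,0,0.7],
    [0,0,-6,0,0.7],
    [0,0,-10,0,0.7],
    [0,0,-14,0,0.7],
    [0,0,-18,0,0.7],
    [0,0,-20,0,0.7],
    [0,0,-20,0,0.7],
  ],
)

```text
time: 21.87
tool_pos: [0.5029, 0.3603, 0.2647]
eef_rot: [[-0.126, 0.992, 0.009], [0.992, 0.126, 0.007], [0.005, 0.009, -1.0]]
contact_force: [0.7, -0.4, 0.7]
grip_width: 0.7
grip_force: 0.0
```

```bash
python3 -c "
from h import *
bots()
im=vision.grab_frame('scene'); cv2.imwrite('pics/j.png',cv2.resize(im[90:340,60:480],(800,476),interpolation=cv2.INTER_CUBIC))"
```

```text
21.8667 tcp m [0.0558 0.5375] 0.2647 F [ 0.7 -0.4  0.7]
scene 0.82 [0.007 0.122] 0.047
scene 0.72 [0.023 0.165] 0.056
scene 0.56 [-0.281 -0.214] 0.039
side 0.95 [-0.031  0.169] 0.049
side 0.63 [-0.029  0.118] 0.048
```

View pics/j.png

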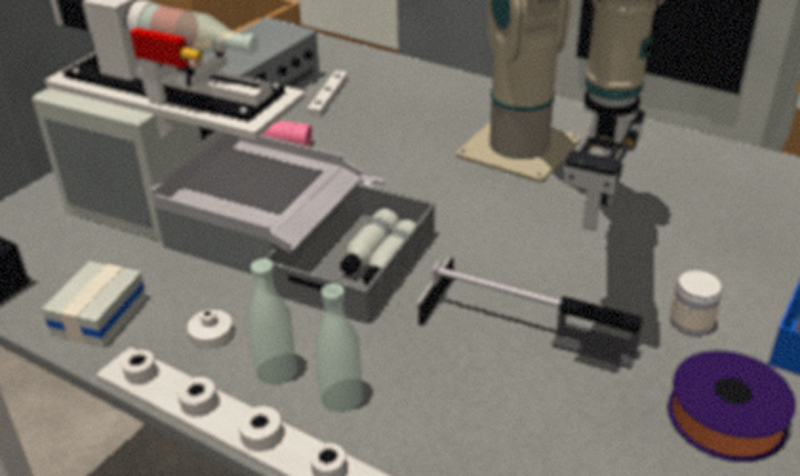

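```bash
python3 -c "
from h import *
h=cv2.imread('pics/h.png')[:340]
im=vision.grab_frame('scene'); n=cv2.resize(im[100:300,70:340],None,fx=2.2,fy=2.2,interpolation=cv2.INTER_CUBIC)
for nm,(x,y) in {'corner1':(474,218),'corner2':(405,312),'mc edge':(315,262),'pcorner':(160,250)}.items():
  r=20; t=h[y-r:y+r,x-r:x+r]; w=n[y-r-10:y+r+10,x-r-10:x+r+10]
  if t.shape[0]<2*r: continue
  m=cv2.matchTemplate(w,t,cv2.TM_CCOEFF_NORMED); _,v,_,p=cv2.minMaxLoc(m); print(nm,v,np.array(p)-10)
"
```

```text
corner1 0.9725276827812195 [ 1 -1]
corner2 0.6539624333381653 [-6 10]
mc edge 0.9983872771263123 [0 0]
pcorner 0.9923760890960693 [0 0]
```

```bash
python3 -c "
from h import *
go(.4931,.0700,.2582,97.4)"
```

```text
t 22.17 at [0.4989 0.3585 0.2565] head 97.25 F [0.4 0.  0.5] w 0.698 -> move [-28.54  -4.22  -0.11] spin -0.2
```

Emit:
jog_arm(
  series=[
    [-4,-0.6,-0.1,0,1],
    [-8,-1.2,-0.1,0,1],
    [-12,-1.8,-0.1,0,1],
    [-16,-2.4,-0.1,0,1],
    [-20,-3,-0.1,0,1],
    [-24,-3.6,-0.1,0,1],
    [-27,-4,-0.1,-0.1,1],
    [-28.5,-4.2,-0.1,-0.1,1],
  ],
)

```text
time: 22.83
tool_pos: [0.4931, 0.0658, 0.2585]
eef_rot: [[-0.122, 0.993, -0.002], [0.993, 0.122, -0.002], [-0.002, -0.002, -1.0]]
contact_force: [-0.1, 0.3, 0.4]
grip_width: 1.004
grip_force: 0.0
```

```bash
python3 -c "
from h import *; import json
go(.4931,.0700,.2582,97.4)
for _ in range(3): vision.grab_frame('wrist')
P0=json.load(open('pf.json')); P=vision.camera_params('wrist'); im=vision.grab_frame('wrist')
P={k:np.array(v).tolist() for k,v in P.items()}
f=cv2.imread('pics/f.png'); n=cv2.resize(im,(800,600),interpolation=cv2.INTER_CUBIC)
for (x,y) in [(230,338),(598,338),(360,338),(480,338)]:
  X=ray('',[[x*.7,y*.7]],.072,P0); q=proj('',X,P)[0]/.7; r=14; s=25
  qx,qy=q.round().astype(int)
  m=cv2.matchTemplate(n[qy-r-s:qy+r+s,qx-r-s:qx+r+s],f[y-r:y+r,x-r:x+r],cv2.TM_CCOEFF_NORMED);_,v,_,p=cv2.minMaxLoc(m)
  X2=ray('',[[(qx+p[0]-s)*.7,(qy+p[1]-s)*.7]],.072,P); print(round(v,3),X.round(4),X2.round(4),'d mm (m frame)',((X2-X)[0,:2]@Rm*1000).round(1))
"
```

```text
t 22.83 at [0.4931 0.0658 0.2585] head 97.01 F [-0.1  0.3  0.4] w 1.004 -> move [0.42 0.05 0.03] spin -0.4
0.977 [[0.3736 0.0004 0.072 ]] [[0.3685 0.0028 0.072 ]] d mm (m frame) [-4.8  2.9]
0.983 [[0.6559 0.0354 0.072 ]] [[0.6443 0.0377 0.072 ]] d mm (m frame) [-11.3   3.7]
0.941 [[0.4727 0.0129 0.072 ]] [[0.4659 0.0152 0.072 ]] d mm (m frame) [-6.5  3.2]
0.991 [[0.5643 0.0242 0.072 ]] [[0.5807 0.0297 0.072 ]] d mm (m frame) [16.9  3.5]
```

```bash
python3 -c "
from h import *; import json
P0=json.load(open('pf.json')); P=vision.camera_params('wrist'); im=vision.grab_frame('wrist')
P={k:np.array(v).tolist() for k,v in P.items()}
f=cv2.imread('pics/f.png'); n=cv2.resize(im,(800,600),interpolation=cv2.INTER_CUBIC)
go(.4931,.0700,.2582,97.4)
for (x,y,z) in [(230,338,.072),(598,338,.072),(748,262,0),(715,388,0),(655,25,.0),(232,575,.096),(535,578,.096),(300,577,.096)]:
  X=ray('',[[x*.7,y*.7]],z,P0); q=proj('',X,P)[0]/.7; r=14 if y<560 else 10; s=14 if y<560 else 8
  qx,qy=q.round().astype(int)
  w=n[qy-r-s:qy+r+s,qx-r-s:qx+r+s]
  if min(w.shape[:2])<2*r: print('out');continue
  m=cv2.matchTemplate(w,f[y-r:y+r,x-r:x+r],cv2.TM_CCOEFF_NORMED);_,v,_,p=cv2.minMaxLoc(m)
  X2=ray('',[[(qx+p[0]-s)*.7,(qy+p[1]-s)*.7]],z,P); print((x,y),round(v,3),'d mm',((X2-X)[0,:2]@Rm*1000).round(1))
"
```

```text
t 23.08 at [0.4939 0.0725 0.2585] head 97.45 F [ 0.1  0.6 -0.9] w 1.0 -> move [-0.24 -0.12  0.03] spin 0.0
(230, 338) 0.984 d mm [-4.4  2.7]
(598, 338) 0.988 d mm [-11.4   4.3]
(748, 262) 0.619 d mm [-9.3 -1.2]
(715, 388) 0.633 d mm [-7.9 13.3]
out
(232, 575) 0.975 d mm [-3.8  6.7]
(535, 578) 0.408 d mm [3.8 8.5]
(300, 577) 0.844 d mm [7.3 7.8]
```

```bash
python3 -c "
from h import *
print(job.finish_job())"
```

```text
the job is handed in; nothing more can be done
None
```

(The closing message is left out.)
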